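Tip the sample tubes down to the pick-up end of the rocker tray

TASK

Push the blue tab of the hinged white tray gently down until the tray rests firmly on the rubber stop beneath it, and keep it pressed there, without forcing it, until all three sample tubes have slid down against the wall at the tab end. Then ease the tray back up to level with your hand on the tab, never letting it spring back, and take the hand away with the tubes still lying at that end and the things around left alone.

Things in the scene. Friction and masses are not known exactly. Their poses are not given: they have to be found in the camera images.
- stand: fixed aluminium stand: foot plate 124 x 210 mm with two grey cheeks that carry the tray's hinge. Origin: centre of its underside on the desk; y axis points along the tray towards the blue-tab end, x across the tray, z up. Hinge axis: along x, 105 mm above the origin. Fixed, anywhere in front of the robot, turned up to 0.5 rad.
- tray_centre (a point): middle of the white tray's underside, on the hinge axis; turns with the tray; y along it to the blue tab, z out of its floor. Tray 250 mm long, 75 wide, walls 22 high, floor 4 thick, three lanes 20 mm wide along y; inner face of the tab-end wall at y = 121 mm. Smooth floor: the tubes begin to slide at 0.25 to 0.38 rad of tilt and stay put on a level tray.
- tray_tab (a point): point to push: on the upper face of the flat blue tab (50 mm across, 45 mm along, 6 mm thick) outside the tab-end wall; 150 mm from the hinge axis along the tray, 6 mm above the tray's underside, 25 mm out from the end wall, which rises 16 mm above the tab. Turns with the tray.
- tray (a joint): tilt of the tray, rad: 0 = level (held up there by a return spring), grows as the tab end goes down. The spring needs about 1.5 N on the tab to start and about 5 N at 0.55 rad, hardly any damping: let go, it snaps up. The stop is met somewhere between 0.43 and 0.58 rad.
- stop: stop under the tray: steel socket, brass screw, black rubber bumper that meets the tray's underside 75 mm from the hinge axis. Origin: underside of the socket, 11 mm above the desk. The screw setting is NOT measured (bumper top 47 to 59 mm above the origin): feel for it. It gives 1 mm per 8 N. Load it with over 4 N (2 N on the tab beyond the spring's force), never over 25 N (12 N on the tab)
- sample_0: capped sample tube, 84 mm long, 13 mm body, purple cap 15 mm across, lying lengthwise in one of the tray's three lanes (any lane). Origin: centre of the round bottom end; its z axis runs along the tube to the cap, which points to the blue-tab end. When the cap touches the end wall the origin lies 37 mm from the hinge axis, measured along the tray.
- sample_1: capped sample tube, 84 mm long, 13 mm body, purple cap 15 mm across, lying lengthwise in one of the tray's three lanes (any lane). Origin: centre of the round bottom end; its z axis runs along the tube to the cap, which points to the blue-tab end. When the cap touches the end wall the origin lies 37 mm from the hinge axis, measured along the tray.
- sample_2: capped sample tube, 84 mm long, 13 mm body, yellow cap 15 mm across, lying lengthwise in one of the tray's three lanes (any lane). Origin: centre of the round bottom end; its z axis runs along the tube to the cap, which points to the blue-tab end. When the cap touches the end wall the origin lies 37 mm from the hinge axis, measured along the tray.
- beaker: bystander: white plastic beaker, 66 mm across, 73 mm high, standing on the desk behind the tab end; origin at the centre of its underside.
- tape: bystander: roll of beige tape lying flat, 100 mm across, 25 mm high, in front of the tray; origin at the centre of its underside.
- marker: bystander: black marker pen lying on the desk, 132 x 13 x 14 mm, in front of the tab end; origin at the centre of its underside.

How it is judged:
By the outcome, as a careful person would: the job done as asked, in the order asked, and still so for the second after the job is handed in, with the robot touching nothing.
It also fails if it takes over 48 s, if anything falls off the work surface, if the arm or the gripper's body presses on something with over 40 N, if the wrist force passes 120 N, or if a joint passes its speed limit or range.

ROBOT

A 6-joint arm with a two-finger parallel gripper is mounted at the origin on a cart in front of the work surface, level with it; the furniture and walls round the work are solid. World frame = base frame: x ahead of the robot, y to its left, z up, the work surface at z = 0. Lengths are in mm, angles in degrees, forces in N, time in s.
With the tool pointing down it reaches from about 300 to 850 mm from the base axis. Payload 4.2 kg.
Tool frame: the origin (TCP) lies between the finger pads; the fingertips stand 11 mm ahead of it and the grasp point (between the pads) lies 8 mm behind it (env.tips_ahead is the distance from the TCP to the fingertips, in mm); z points along the fingers, y is the line along which they close (so a half turn about z gives the same grasp; the last joint's range is limited). The gripper opens to 91 mm and grips with 3 to 60 N. Pads are 32 mm wide; open, the fingers measure 118 mm over their backs; the gripper's body (76 mm by 178 mm) begins 60 mm behind the grasp point.
Start: joints at [69.844, 18.312, 89.639, -0, 72.044, -1.146], TCP at [187.306, 543.653, 224.976] pointing down, gripper open.
Joint ranges: [-177.97, 177.97], [-48.28, 115.42], [12.27, 149.76], [-77.06, 257.06], [2.81, 150.46], [-146.56, 146.56]. Speed limits (degrees/s): [147.25, 147.25, 180, 180, 180, 180].

INTERFACE

Orientations are given as [roll, pitch, yaw] about the fixed x, y, z axes, in that order (R = Rz(yaw) Ry(pitch) Rx(roll)).
In Python, from workcell import env, cams gives the robot as it stands.
- The arm moves only by the tool step_arm, never from a script. Its arguments are lists of equal length, an entry for each row: "linear": the shift along the tool's x, y, z in units of 30 cm (1.0 is 30 cm), a list of three; "turn": the turn about the tool's z in units of 360 degrees (1.0 is 360 degrees). In form: {"linear": [[tx, ty, tz], ...], "turn": [turn, ...]}. A call has 1 to 20 rows; each row is the pose to reach, as a shift and turn from the pose commanded when the call began, along the tool's axes at that moment, turning the shorter way round; what a row does not reach only later rows make up. A row lasts 1/8 s, in which the tool goes at most 62.5 mm and 10.7 degrees, less where a joint would pass 70% of its speed; a pose out of reach is approached as far as the arm can. A call with a number of a shift or a turn outside -1 to 1 is refused whole. A call with a gripper value outside its range is refused whole. "fingers" is the closure, from -1 (fully open) to 1 (shut), so that 0 is half open, set as the call begins (left out, the last holds). The fingers move at their own pace and stop on an object; "force" is the grip in N (left out, the last holds). Time passes only in rows, so rows that repeat a pose let the fingers close. It gives the time, the measured TCP pose, the force, the opening and the grip force at its end, in the units of the state.
- env.state(): the state, without advancing time (a new reading comes with each control period).
- cams.grab_frame(name): name is "scene" or "top" or "wrist"; returns a dict with "color" (420x560x3 uint8, blue, green, red), "fx", "fy", "cx", "cy" (pixels), "extrinsics" (4x4, takes a point from camera to world coordinates); the wrist camera has in their place "tool_from_camera" (4x4, takes a point from camera to tool coordinates, whose origin is the TCP and whose axes are the flange's). Camera axes: x right, y down, z forward; pixel columns grow to the right and rows downward; lengths in mm; the calibration is good to about 2 mm. A picture is of the moment at which its call begins: read the wrist's pose just before it. There is no depth.
- env.job_done(): hands the job in; it is judged then, once.
The state is a dict: "time_s": time; "qpos": joint angles; "qvel": joint speeds; "effort": joint torques, N m; "ee_pos": TCP position; "ee_rot": TCP orientation; "force": force on the tool from outside, world axes, zero at the start; "torque": the same for the moment, N m; "gripper_width": finger opening in mm; "gripper_force": force on a finger pad.
Only numpy, scipy, OpenCV 4.12 (cv2) and the standard library are available. Lean on these libraries where they do the work, as an engineer would, in place of code of your own. Each camera call takes 0.05 s, during which the arm holds its last target. There are 200 camera calls.

## Working session

There is one attempt and no reset: what is moved stays moved. The work goes in short steps, Python scripts to look and compute and a tool call to move; the robot and the scene stay as the last step left them, time stands still between calls to the robot, and variables do not carry over. Pictures are saved under pics/ and viewed, at most 10 in all, crops included, and the job is handed in when it is done.

Besides the shell and the picture viewer there is one more tool, called after ">>>" by a JSON object that holds its "fn" and its "kwargs". step_arm: Moves the arm, as the interface text tells. Its arguments: {"type":"object","properties":{"linear":{"type":"array"},"turn":{"type":"array"},"fingers":{"type":"number"},"force":{"type":"number"}},"required":["linear","turn"]}

```bash
mkdir -p pics; python3 - <<'E'
from workcell import env,cams
import cv2,numpy as np
np.set_printoptions(precision=4,suppress=True)
print(env.state())
for n in("scene","top"):
    f=cams.grab_frame(n);cv2.imwrite(f"pics/{n}0.png",f["color"])
    print(n,f["fx"],f["fy"],f["cx"],f["cy"]);print(np.array(f["extrinsics"]))
E
```

```text
{'time_s': 0.0, 'qpos': array([69.8451, 18.3519, 89.708 , -0.0007, 72.0448, -1.1471]), 'qvel': array([-0.0265, -0.1055, -0.0053,  0.0006,  0.0965,  0.015 ]), 'effort': array([  0.0007, -41.2468, -23.1972,   0.0728,   0.0459,  -0.0002]), 'ee_pos': array([187.1159, 543.1686, 224.107 ]), 'ee_rot': array([-179.8954,   -0.0014,  160.9924]), 'force': array([-0.8839, -0.1479,  0.4313]), 'torque': array([-0.0019, -0.0285, -0.0122]), 'gripper_force': 0.0, 'gripper_width': 91.14631566156056}
scene 412.36432647836153 412.36432647836153 275.92779533522884 207.0956032061818
[[   0.6423   -0.4825    0.5956   39.4728]
 [  -0.7663   -0.3871    0.5128 -416.9074]
 [  -0.0169   -0.7858   -0.6183  615.2328]
 [   0.        0.        0.        1.    ]]
top 538.299999061022 538.299999061022 281.0525678758074 209.12435128022412
[[   0.0291   -0.9972    0.0686  476.9476]
 [  -0.9996   -0.0292   -0.0002    7.2241]
 [   0.0022   -0.0686   -0.9976 1003.7101]
 [   0.        0.        0.        1.    ]]
```

View pics/scene0.png

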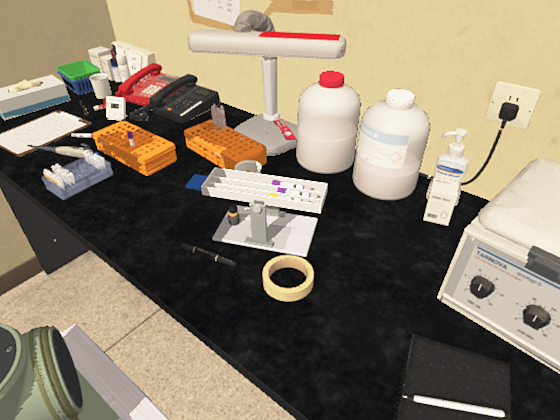

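View pics/top0.png

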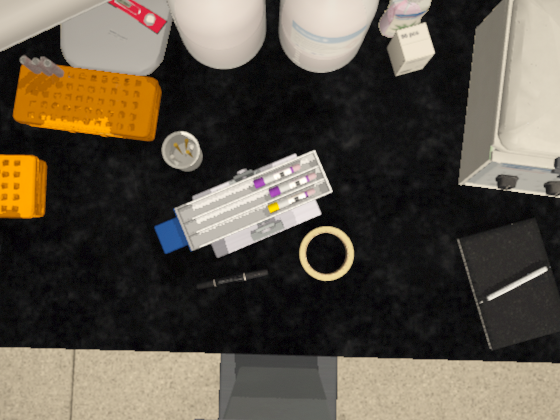

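The scene view shows the tray with its tab to the left, near (197,182). In the top view the blue tab is at about (171,235), the tray end walls at about (183,229) and (322,172), the beaker at (182,151), the tape at (327,253) and the marker at (232,280). All three tubes lie at the far end.

```bash
cat > h.py <<'E'
import numpy as np,cv2
from workcell import env,cams
def ray(f,u,v,z):
    T=np.array(f["extrinsics"]);d=T[:3,:3]@[(u-f["cx"])/f["fx"],(v-f["cy"])/f["fy"],1]
    return T[:3,3]+d*(z-T[2,3])/d[2]
def proj(f,P):
    T=np.linalg.inv(np.array(f["extrinsics"]));p=(T[:3,:3]@np.asarray(P,float).T).T+T[:3,3]
    return np.c_[p[:,0]/p[:,2]*f["fx"]+f["cx"],p[:,1]/p[:,2]*f["fy"]+f["cy"]]
E
python3 - <<'E'
from h import *
f=cams.grab_frame("top");im=f["color"];hsv=cv2.cvtColor(im,cv2.COLOR_BGR2HSV)
m=cv2.inRange(hsv,(95,120,50),(125,255,255))
n,l,s,c=cv2.connectedComponentsWithStats(m[200:270,140:220])
i=1+np.argmax(s[1:,4]);print(c[i]+[140,200],s[i])
r=cv2.minAreaRect(np.argwhere(l==i)[:,::-1].astype(np.float32)+[140,200] if 0 else (np.argwhere(l==i)[:,::-1]+[140,200]).astype(np.float32))
B=cv2.boxPoints(r);print(B);print(np.array([ray(f,*p,111) for p in B]).round(1))
cv2.imwrite("pics/crop1.png",cv2.resize(im[140:270,140:345],None,fx=3.8,fy=3.8,interpolation=cv2.INTER_CUBIC))
E
```

```text
[170.58084577 234.88308458] [ 14   8  35  46 804]
[[149.4425  217.63718]
 [173.15579 207.93628]
 [188.62305 245.74512]
 [164.90976 255.44601]]
[[517.8 225.  111. ]
 [535.1 186.3 111. ]
 [473.2 158.1 111. ]
 [456.1 196.6 111. ]]
```

View pics/crop1.png

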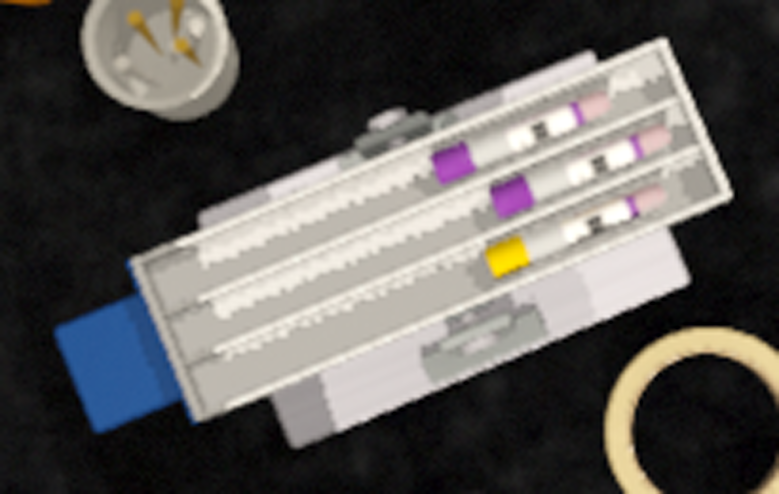

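The enlarged crop shows the tray rim corners at about (133,260), (203,420), (732,197) and (663,40). The tab's outer corners are at (55,328) and (98,433).

```bash
python3 - <<'E'
from h import *
f=cams.grab_frame("top");g=cams.grab_frame("scene")
px=np.array([[133,260],[203,420],[732,197],[663,40],[55,328],[98,433]])/3.8+140
R=np.array([ray(f,*p,127) for p in px[:4]]);Tb=np.array([ray(f,*p,111) for p in px[4:]])
print(R.round(1),Tb.round(1))
c=R.mean(0);d=(R[0]+R[1]-R[2]-R[3])/2
print("len",np.linalg.norm(d),"wid",np.linalg.norm(R[0]-R[1]),np.linalg.norm(R[2]-R[3]))
u=d[:2]/np.linalg.norm(d[:2]);print("c",c,"u",u,np.degrees(np.arctan2(u[1],u[0])))
print("tab outer along",(Tb[:,:2]-c[:2])@u)
for r in(150,153):print(r,c[:2]+u*r)
# check in scene
v=np.array([u[1],-u[0]])
P=[np.r_[c[:2]+u*a+v*b,z] for a,b,z in((125,37,127),(125,-37,127),(-125,37,127),(-125,-37,127),(170,25,111),(170,-25,111))]
im=g["color"].copy()
for p in proj(g,P):cv2.drawMarker(im,tuple(int(round(x)) for x in p),(0,255,0),0,5)
cv2.imwrite("pics/s1.png",cv2.resize(im[140:270,160:350],None,fx=4,fy=4))
s=env.state();print(s["ee_pos"],s["ee_rot"])
E
```

```text
[[533.3 180.1 127. ]
 [465.7 147.3 127. ]
 [568.  -76.5 127. ]
 [635.4 -45.1 127. ]] [[503.7 216.  111. ]
 [458.6 195.2 111. ]]
len 246.65134788233144 wid 75.12553571983018 74.3433843846096
c [550.64092583  51.44987972 127.        ] u [-0.41434647  0.91011923] 114.47816720227829
tab outer along [169.20693149 169.00627609]
150 [488.48895563 187.96776353]
153 [487.24591623 190.69812121]
[187.24275127 543.44091222 224.5578801 ] [-1.79954549e+02  1.72970434e-03  1.60990503e+02]
```

View pics/s1.png

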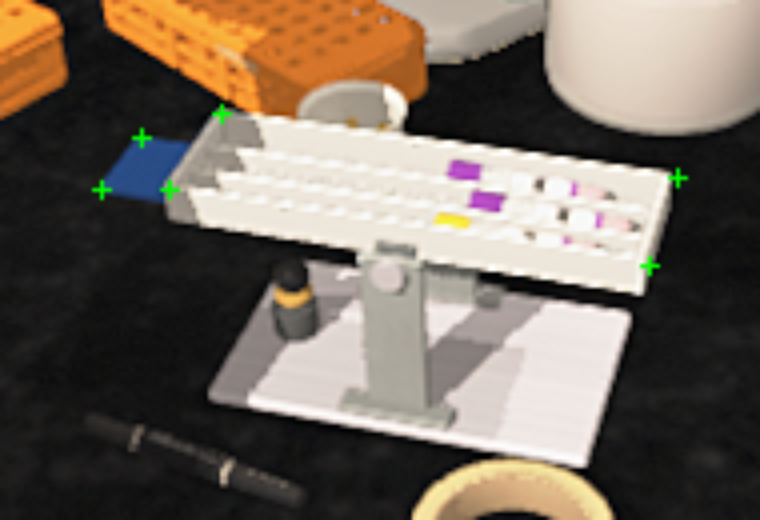

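>>> {"fn": "step_arm", "kwargs": {"linear": [[-0.1,-0.06,0],[-0.25,-0.15,0],[-0.4,-0.24,0],[-0.55,-0.33,0],[-0.7,-0.415,0],[-0.85,-0.5,0],[-1.0,-0.59,0],[-1.0,-0.59,0],[-1.0,-0.59,0]], "turn": [0.02,0.045,0.07,0.095,0.12,0.1292,0.1292,0.1292,0.1292], "fingers": 1, "force": 20}}

```text
time_s: 1.38
ee_pos: [413.0, 278.8, 224.9]
ee_rot: [-180.0, -0.0, 114.4]
force: [-0.0, 0.6, 0.5]
gripper_width: 4.2
gripper_force: 0.0
```

>>> {"fn": "step_arm", "kwargs": {"linear": [[-0.1,0.03,0],[-0.24,0.07,0],[-0.373,0.104,0.03],[-0.373,0.104,0.13],[-0.373,0.104,0.23],[-0.373,0.104,0.267],[-0.373,0.104,0.267],[-0.373,0.104,0.267]], "turn": [0,0,0,0,0,0,0,0]}}

```text
time_s: 2.38
ee_pos: [488.7, 190.5, 146.0]
ee_rot: [179.9, 0.0, 114.5]
force: [0.4, 0.0, -0.7]
gripper_width: 0.5
gripper_force: 0.0
```

```bash
python3 - <<'E'
from h import *
g=cams.grab_frame("scene");t=cams.grab_frame("top")
a=cv2.resize(g["color"][100:240,150:350],(560,392),interpolation=3)
b=cv2.resize(t["color"][140:280,100:340],(560,327)) 
w=cams.grab_frame("wrist")["color"]
c=np.vstack([cv2.resize(a,(400,280)),cv2.resize(b,(400,233))])
cv2.imwrite("pics/c2.png",np.hstack([c,cv2.resize(w,(400,513))]))
F=[env.state() for _ in range(1)][0];print(F["force"],F["ee_pos"])
E
```

```text
[ 0.7135995   0.73970405 -0.16828398] [488.5502902  190.04596398 145.84439529]
```

View pics/c2.png

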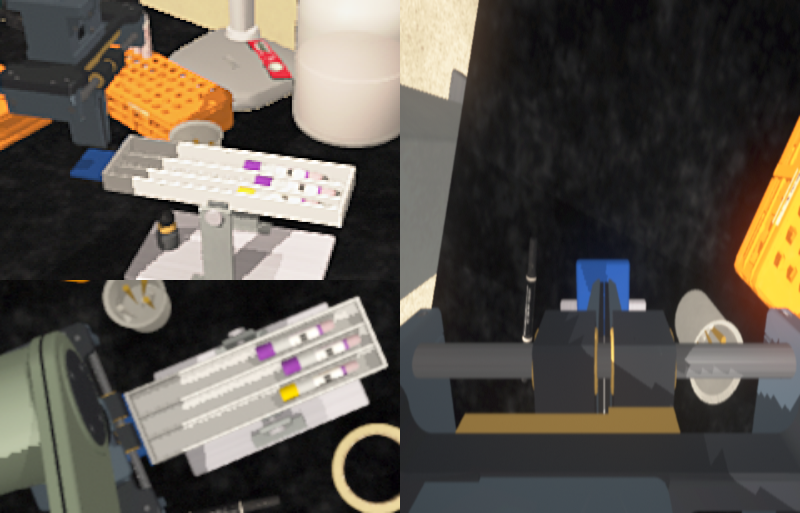

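The fingers are centred over the tab in the wrist view (finger line at column 603, tab from 576 to 629). They are also clear of the end wall.

>>> {"fn": "step_arm", "kwargs": {"linear": [[0,0,0.03],[0,0,0.055],[0,0,0.065],[0,0,0.07],[0,0,0.075],[0,0,0.08],[0,0,0.085],[0,0,0.09],[0,0,0.097],[0,0,0.104],[0,0,0.111],[0,0,0.118],[0,0,0.125],[0,0,0.132],[0,0,0.139],[0,0,0.146],[0,0,0.15],[0,0,0.15]], "turn": [0,0,0,0,0,0,0,0,0,0,0,0,0,0,0,0,0,0]}}

```text
time_s: 4.78
ee_pos: [488.1, 189.7, 99.8]
ee_rot: [180.0, 0.0, 114.5]
force: [0.1, -0.7, 2.7]
gripper_width: 0.5
gripper_force: 1.2
```

```bash
cat > F.py <<'E'
from h import *
F=[]
for _ in range(4):
    cams.grab_frame("wrist");s=env.state();F.append(np.r_[s["force"],s["ee_pos"]])
print(np.round(F,2),np.mean(F,0).round(2),s["time_s"])
E
python3 F.py
```

```text
[[ 7.6000e-01 -6.7000e-01  2.7500e+00  4.8816e+02  1.8967e+02  9.9910e+01]
 [ 7.8000e-01 -1.4600e+00  2.4200e+00  4.8813e+02  1.8968e+02  9.9900e+01]
 [ 7.8000e-01 -1.7800e+00  2.6700e+00  4.8814e+02  1.8966e+02  9.9930e+01]
 [ 1.0900e+00 -1.4000e-01  3.2500e+00  4.8813e+02  1.8967e+02  9.9940e+01]] [  0.85  -1.01   2.77 488.14 189.67  99.92] 4.975
```

>>> {"fn": "step_arm", "kwargs": {"linear": [[0,0,0.007],[0,0,0.014],[0,0,0.021],[0,0,0.028],[0,0,0.035],[0,0,0.042],[0,0,0.049],[0,0,0.056],[0,0,0.063],[0,0,0.07],[0,0,0.077],[0,0,0.084],[0,0,0.091],[0,0,0.098],[0,0,0.105],[0,0,0.112],[0,0,0.117],[0,0,0.12],[0,0,0.12]], "turn": [0,0,0,0,0,0,0,0,0,0,0,0,0,0,0,0,0,0,0]}}

```text
time_s: 7.35
ee_pos: [488.1, 189.7, 63.8]
ee_rot: [180.0, -0.0, 114.5]
force: [0.6, 0.1, 5.1]
gripper_width: 0.8
gripper_force: 2.0
```

```bash
python3 F.py
```

```text
[[ 1.2300e+00  4.8000e-01  4.3000e+00  4.8809e+02  1.8970e+02  6.3890e+01]
 [ 8.3000e-01 -1.0800e+00  5.1600e+00  4.8805e+02  1.8973e+02  6.3890e+01]
 [ 3.4000e-01 -6.6000e-01  4.5700e+00  4.8806e+02  1.8972e+02  6.3920e+01]
 [ 3.3000e-01 -9.2000e-01  4.5100e+00  4.8807e+02  1.8973e+02  6.3910e+01]] [  0.68  -0.54   4.64 488.07 189.72  63.9 ] 7.55
```

>>> {"fn": "step_arm", "kwargs": {"linear": [[0,0,0.003],[0,0,0.006],[0,0,0.009],[0,0,0.012],[0,0,0.015],[0,0,0.015]], "turn": [0,0,0,0,0,0]}}

```text
time_s: 8.3
ee_pos: [488.0, 189.7, 59.3]
ee_rot: [-180.0, -0.0, 114.5]
force: [0.3, -1.1, 4.7]
gripper_width: 0.6
gripper_force: 1.9
```

```bash
python3 F.py|tail -1
```

```text
[ 1.1200e+00  4.0000e-02  5.5000e+00  4.8802e+02  1.8972e+02  5.9330e+01]] [  0.7   -0.     4.09 488.01 189.72  59.32] 8.5
```

>>> {"fn": "step_arm", "kwargs": {"linear": [[0,0,0.002],[0,0,0.004],[0,0,0.006],[0,0,0.008],[0,0,0.01],[0,0,0.01]], "turn": [0,0,0,0,0,0]}}

```text
time_s: 9.25
ee_pos: [488.0, 189.7, 56.3]
ee_rot: [-180.0, -0.0, 114.5]
force: [1.2, -1.3, 4.0]
gripper_width: 0.3
gripper_force: 1.9
```

>>> {"fn": "step_arm", "kwargs": {"linear": [[0,0,0.002],[0,0,0.004],[0,0,0.006],[0,0,0.008],[0,0,0.01],[0,0,0.01]], "turn": [0,0,0,0,0,0]}}

```text
time_s: 10.0
ee_pos: [488.0, 189.7, 53.3]
ee_rot: [180.0, -0.0, 114.5]
force: [-0.1, -0.7, 5.5]
gripper_width: 0.2
gripper_force: 1.9
```

>>> {"fn": "step_arm", "kwargs": {"linear": [[0,0,0.002],[0,0,0.004],[0,0,0.006],[0,0,0.008],[0,0,0.01],[0,0,0.01]], "turn": [0,0,0,0,0,0]}}

```text
time_s: 10.75
ee_pos: [488.1, 189.7, 50.3]
ee_rot: [180.0, -0.0, 114.5]
force: [-0.7, -0.6, 4.8]
gripper_width: 0.5
gripper_force: 2.0
```

>>> {"fn": "step_arm", "kwargs": {"linear": [[0,0,0.002],[0,0,0.004],[0,0,0.006],[0,0,0.008],[0,0,0.01],[0,0,0.01]], "turn": [0,0,0,0,0,0]}}

```text
time_s: 11.5
ee_pos: [488.0, 189.7, 47.3]
ee_rot: [180.0, -0.0, 114.5]
force: [0.0, -0.7, 4.8]
gripper_width: 0.4
gripper_force: 2.0
```

>>> {"fn": "step_arm", "kwargs": {"linear": [[0,0,0.002],[0,0,0.004],[0,0,0.006],[0,0,0.008],[0,0,0.01],[0,0,0.01]], "turn": [0,0,0,0,0,0]}}

```text
time_s: 12.25
ee_pos: [488.1, 189.7, 44.4]
ee_rot: [180.0, -0.0, 114.5]
force: [-0.4, 0.1, 4.6]
gripper_width: 0.5
gripper_force: 2.1
```

>>> {"fn": "step_arm", "kwargs": {"linear": [[0,0,0.002],[0,0,0.004],[0,0,0.006],[0,0,0.008],[0,0,0.01],[0,0,0.01]], "turn": [0,0,0,0,0,0]}}

```text
time_s: 13.0
ee_pos: [488.1, 189.8, 41.7]
ee_rot: [180.0, -0.0, 114.5]
force: [-0.3, -0.5, 8.0]
gripper_width: 0.5
gripper_force: 3.2
```

```bash
python3 F.py|tail -1
```

```text
[-1.0700e+00 -8.0000e-02  6.7300e+00  4.8814e+02  1.8978e+02  4.1750e+01]] [ -0.88  -0.49   7.38 488.15 189.79  41.74] 13.2
```

The force has risen, so the tray is on the stop. I'll press slightly more, hold, and look.

>>> {"fn": "step_arm", "kwargs": {"linear": [[0,0,0.002],[0,0,0.004],[0,0,0.006],[0,0,0.006],[0,0,0.006],[0,0,0.006],[0,0,0.006],[0,0,0.006]], "turn": [0,0,0,0,0,0,0,0]}}

```text
time_s: 14.2
ee_pos: [488.3, 189.8, 40.4]
ee_rot: [179.9, -0.0, 114.5]
force: [-1.1, -1.2, 11.1]
gripper_width: 0.2
gripper_force: 4.5
```

```bash
python3 F.py|tail -1; cat > look.py <<'E'
from h import *
import sys
g=cams.grab_frame("scene");t=cams.grab_frame("top")
a=cv2.resize(g["color"][120:250,170:350],(400,289),interpolation=2)
b=cv2.resize(t["color"][140:280,140:340],(400,280),interpolation=2)
cv2.imwrite(sys.argv[1],np.hstack([a[:280],b]))
E
python3 look.py pics/c3.png
```

```text
[-1.6200e+00 -4.7000e-01  1.1570e+01  4.8830e+02  1.8980e+02  4.0400e+01]] [ -1.23  -0.8   10.92 488.31 189.81  40.42] 14.4
```

View pics/c3.png

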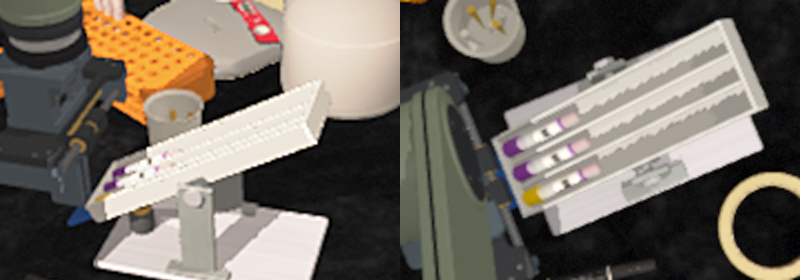

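All three caps are against the tab-end wall (right panel, around (512,148), (520,172) and (532,198)). The load is about 11 N in total, roughly 6 N beyond the spring. Now I'll ease it up.

>>> {"fn": "step_arm", "kwargs": {"linear": [[0,0,0],[0,0,-0.004],[0,0,-0.008],[0,0,-0.015],[0,0,-0.023],[0,0,-0.031],[0,0,-0.039],[0,0,-0.047],[0,0,-0.055],[0,0,-0.063],[0,0,-0.071],[0,0,-0.079],[0,0,-0.087],[0,0,-0.095],[0,0,-0.103],[0,0,-0.111],[0,0,-0.119],[0,0,-0.127],[0,0,-0.135],[0,0,-0.14]], "turn": [0,0,0,0,0,0,0,0,0,0,0,0,0,0,0,0,0,0,0,0]}}

```text
time_s: 17.0
ee_pos: [488.1, 189.7, 81.7]
ee_rot: [180.0, 0.0, 114.5]
force: [-1.7, 3.0, 2.9]
gripper_width: 0.3
gripper_force: 1.5
```

>>> {"fn": "step_arm", "kwargs": {"linear": [[0,0,-0.007],[0,0,-0.014],[0,0,-0.021],[0,0,-0.028],[0,0,-0.035],[0,0,-0.042],[0,0,-0.049],[0,0,-0.056],[0,0,-0.063],[0,0,-0.069],[0,0,-0.075],[0,0,-0.081],[0,0,-0.087],[0,0,-0.092],[0,0,-0.097],[0,0,-0.102],[0,0,-0.106],[0,0,-0.11],[0,0,-0.11]], "turn": [0,0,0,0,0,0,0,0,0,0,0,0,0,0,0,0,0,0,0]}}

```text
time_s: 19.38
ee_pos: [488.1, 189.6, 114.6]
ee_rot: [180.0, 0.0, 114.5]
force: [-0.2, 0.8, 1.4]
gripper_width: 0.3
gripper_force: 0.6
```

```bash
python3 F.py
```

```text
[[-4.0000e-02  5.4000e-01  1.5700e+00  4.8805e+02  1.8963e+02  1.1455e+02]
 [-0.0000e+00  1.2900e+00  1.0300e+00  4.8803e+02  1.8964e+02  1.1451e+02]
 [-7.2000e-01  5.8000e-01  1.1000e+00  4.8806e+02  1.8964e+02  1.1452e+02]
 [-8.4000e-01  1.5000e-01  1.1300e+00  4.8805e+02  1.8963e+02  1.1450e+02]] [-4.0000e-01  6.4000e-01  1.2100e+00  4.8805e+02  1.8964e+02  1.1452e+02] 19.575
```

>>> {"fn": "step_arm", "kwargs": {"linear": [[0,0,-0.003],[0,0,-0.006],[0,0,-0.009],[0,0,-0.012],[0,0,-0.014],[0,0,-0.016],[0,0,-0.018],[0,0,-0.02],[0,0,-0.022],[0,0,-0.024],[0,0,-0.026],[0,0,-0.028],[0,0,-0.03],[0,0,-0.032],[0,0,-0.034],[0,0,-0.036],[0,0,-0.038],[0,0,-0.04],[0,0,-0.04]], "turn": [0,0,0,0,0,0,0,0,0,0,0,0,0,0,0,0,0,0,0]}}

```text
time_s: 21.95
ee_pos: [488.1, 189.7, 126.6]
ee_rot: [180.0, -0.0, 114.5]
force: [-0.1, 0.3, -0.2]
gripper_width: 0.2
gripper_force: 0.0
```

```bash
python3 F.py; python3 look.py pics/c4.png
```

```text
[[-1.6000e-01  4.3000e-01 -1.2000e-01  4.8806e+02  1.8968e+02  1.2658e+02]
 [-5.5000e-01  4.6000e-01 -4.2000e-01  4.8806e+02  1.8967e+02  1.2657e+02]
 [ 7.9000e-01  2.1000e-01 -1.1100e+00  4.8801e+02  1.8966e+02  1.2652e+02]
 [ 8.0000e-02 -2.0000e-01  4.5000e-01  4.8803e+02  1.8968e+02  1.2654e+02]] [ 4.0000e-02  2.2000e-01 -3.0000e-01  4.8804e+02  1.8967e+02  1.2655e+02] 22.15
```

View pics/c4.png

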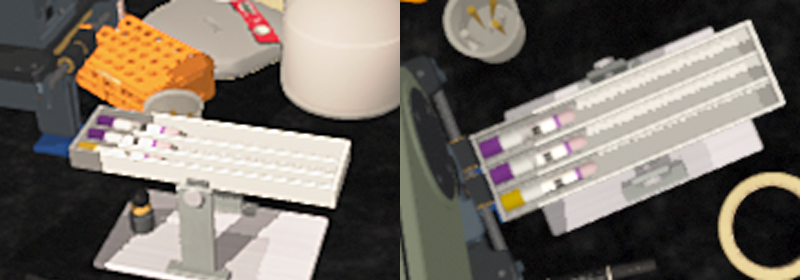

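The tray is level, the tubes lie at the tab end, and there is no contact force. I'll withdraw straight up.

>>> {"fn": "step_arm", "kwargs": {"linear": [[0,0,-0.03],[0,0,-0.1],[0,0,-0.2],[0,0,-0.3],[0,0,-0.3],[0,0,-0.3],[0,0,-0.3],[0,0,-0.3]], "turn": [0,0,0,0,0,0,0,0]}}

```text
time_s: 23.25
ee_pos: [487.6, 189.5, 215.6]
ee_rot: [-179.9, -0.0, 114.5]
force: [-0.9, 0.6, -0.1]
gripper_width: 0.4
gripper_force: 0.0
```

```bash
python3 look.py pics/c5.png
```

```text
(no output)
```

View pics/c5.png

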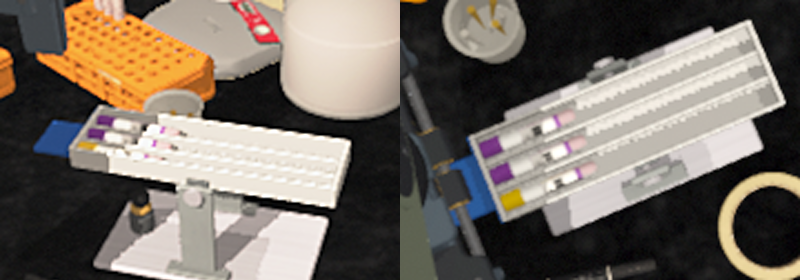

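The hand is clear, the tray is level, and the tubes are still at the tab end.

```bash
python3 -c "
from workcell import env
print(env.job_done())"
```

```text
the job is handed in; nothing more can be done
None
```

The job is handed in: I pressed the tray onto its stop with about 11 N on the tab until all three tubes slid to the tab end, eased it back to level, and withdrew the hand with the tubes still there.

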